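# Tip a case out of the packed rack and stand it on the mat

### The job

Four equal wooden amber cases stand packed side by side in the brown wooden rack. Put a fingertip behind the top of the case that has the round disc on its lid and tip it out towards the robot until it leans on the rack's front rail, its foot still in the rack; then take it by its two sides, lift it out and set it down upright in the middle of the cork mat. Leave the other three cases standing in the rack.

Things in the scene. Friction and masses are not known exactly. Their poses are not given: they have to be found in the camera images.
- case_disc: the case to fetch: upright pale wooden block 54 mm deep (own x), 44 mm wide (own y), 125 mm tall (own z), 0.18 to 0.35 kg, a dark round disc (30 mm across, 5 mm high) on its top. Origin: centre of its underside, own z up along the case. Its front (-x) faces the rack's front rail and the robot. Mass centre at half height. It may stand in any of the four places of the row
- case_disc_foot (a point): middle of the lower front edge of the case with the disc (its own x = -27 mm, z = 0); the case tips about this edge
- case_batten: a case of the same size with a straight dark bar, 36 x 10 mm, running left to right on its top; stays in the rack. Origin: centre of its underside
- case_cross: a case of the same size with a dark cross, 34 mm, on its top; stays in the rack. Origin: centre of its underside
- case_plain: a case of the same size with a bare top; stays in the rack. Origin: centre of its underside
- rack: fixed brown wooden rack, 116 mm deep (own x, +x away from the robot), 200 mm wide (own y), turned up to 11 degrees. Origin: centre of its underside. Floor 10 mm high, with a 4 mm bead that stops the cases' feet. End walls beside the row up to z = 94 mm (x = 6 to 56 mm), in front of it up to 61 mm. Low back rail at x = 56.5 mm, top at z = 45 mm; above it the space behind the row is open for a fingertip
- rack_row (a point): middle of the row on the rack's floor (rack x = 23, z = 10 mm), axes as the rack's. The four cases stand along y at -67.5, -22.5, 22.5 and 67.5 mm, about 1 mm apart, front faces at x = -27, backs at 27, tops at z = 125 mm
- rack_rail (a point): middle of the rack's brass front rail (10 mm thick, along y), at rack x = -35, z = 52 mm. A case tipped forward passes its balance at 23 degrees and then rests on this rail by itself, leaning 31 to 35 degrees; pushed on further, its foot slides back and it leans more
- mat: fixed cork mat, 110 x 110 mm, 4 mm thick, to the left of the rack. Origin: centre of its underside

How it is judged (in metres and radians):
On the way, in this order (a step that is already met when the one before it is completed fails the run):
1. the case with the disc is tipped out, leaning more than 24 degrees, with its lower front edge still on the rack's floor (angle between case_disc's own z axis and vertical above 0.42 rad and z of case_disc_foot in the frame of rack below 0.022 m and x of case_disc_foot in the frame of rack between -0.02 and 0.03 m), for 0.2 s.
2. it is brought down over the mat in the fingers, its foot within 15 mm of the mat's top (horizontal distance between case_disc and mat below 0.04 m and z of case_disc in the frame of mat below 0.019 m and contact force between the fingers and case_disc above 0.3 N), for 0.05 s.
At the end, for the whole second after the job is handed in: The case with the disc stands upright (within 6 degrees) and at rest on the cork mat, its centre within 30 mm of the mat's centre; the three other cases stand upright (within 8 degrees) in the rack, within 25 mm of where they were (horizontal distance between case_disc and mat below 0.03 m and z of case_disc in the frame of mat below 0.008 m and angle between case_disc's own z axis and vertical below 0.1 rad and linear speed of case_disc below 0.02 m/s and distance of each of case_batten, case_cross, case_plain from where it was at the start of the episode below 0.025 m and angle between each of case_batten, case_cross, case_plain's own z axis and vertical below 0.15 rad); the robot touches nothing.
It fails at once if another case is tipped out of the row (more than 20 degrees) (angle between any of case_batten, case_cross, case_plain's own z axis and vertical above 0.35 rad).
It also fails if it takes over 54 s, if anything falls off the work surface, if the arm or the gripper's body presses on something with over 40 N, if the wrist force passes 120 N, or if a joint passes its speed limit or range.

### The arm

A 6-joint arm with a two-finger parallel gripper is mounted at the origin on a cart in front of the work surface, level with it; the furniture and walls round the work are solid. World frame = base frame: x ahead of the robot, y to its left, z up, the work surface at z = 0. Lengths are in m, angles in degrees, forces in N, time in s.
With the tool pointing down it reaches from about 0.325 to 0.85 m from the base axis. Payload 4.4 kg.
Tool frame: the origin (TCP) lies between the finger pads; the fingertips stand 17 mm ahead of it and the grasp point (between the pads) lies 2 mm behind it; y points along the fingers, x is the direction in which the jaws open and shut, and the axes are right-handed (so a half turn about y gives the same grasp; the last joint's range is limited). The gripper opens to 94 mm and grips with 3 to 60 N. Pads are 16 mm wide; open, the fingers measure 119 mm over their backs; the gripper's body (75 mm by 177 mm) begins 78 mm behind the grasp point.
Start: joints at [-76.977, 11.837, 88.321, -0, 79.842, -8.623], TCP at [0.212, -0.534, 0.186] pointing down, gripper open.
Joint ranges: [-156.59, 156.59], [-49.26, 127.26], [12.9, 141.05], [-63.56, 243.56], [4.71, 150.69], [-161.64, 161.64]. Speed limits (degrees/s): [159.86, 159.86, 180, 180, 180, 180].

### API

Orientations are given as [roll, pitch, yaw] about the fixed x, y, z axes, in that order (R = Rz(yaw) Ry(pitch) Rx(roll)).
In Python, from workcell import ctrl, viewer, hand_in gives the robot as it stands.
- The arm moves only by the tool step_arm, never from a script. Its argument "series" is a list of rows, each an object with "offset": the shift along the world's x, y, z in mm, a list of three; "delta_rot": the turn, a rotation vector about the world's x, y, z in degrees, a list of three. In form: [{"offset": [x, y, z], "delta_rot": [wx, wy, wz]}, ...]. A call has 1 to 20 rows; each row is the pose to reach, as a shift and turn from the pose commanded when the call began; what a row does not reach only later rows make up. A row lasts 1/12 s, in which the tool goes at most 41.7 mm and 7.16 degrees, less where a joint would pass 70% of its speed; a pose out of reach is approached as far as the arm can. A call with a gripper value outside its range is refused whole. "hand" is the opening, from -1 (shut) to 1 (fully open), set as the call begins (left out, the last holds). The fingers move at their own pace and stop on an object; "grip_force" is the grip in N (left out, the last holds). Time passes only in rows, so rows that repeat a pose let the fingers close. It gives the time, the measured TCP pose, the force and the opening at its end, in the units of the state.
- ctrl.sense(): the state, without advancing time (a new reading comes with each control period).
- viewer.get_image(name): name is "side" or "top"; returns a dict with "color" (420x560x3 uint8, red, green, blue), "depth" (420x560 float32, m along the optical axis (not along the pixel's ray), 0 where there is no reading), "intrinsics" (3x3 intrinsics, pixels), "R" (3x3) and "t" (3): a world point X has camera coordinates R X + t. Camera axes: x right, y down, z forward; pixel columns grow to the right and rows downward; lengths in m; the calibration is good to about 2 mm. A picture is of the moment at which its call begins.
- hand_in(): hands the job in, once; it reports no verdict.
The state is a dict: "t": time; "joints": joint angles; "qvel": joint speeds; "tau": joint torques, N m; "ee_pos": TCP position; "ee_rot": TCP orientation; "contact_force": force on the tool from outside, world axes, zero at the start; "ft_torque": the same for the moment, N m; "gripper_width": opening from 0.0 (shut) to 1.0 (fully open).
Only numpy, scipy, OpenCV 4.12 (cv2) and the standard library are available. Lean on these libraries where they do the work, as an engineer would, in place of code of your own. Each camera call takes 0.05 s, during which the arm holds its last target. There are 200 camera calls.

## Working session

There is one attempt and no reset: what is moved stays moved. The work goes in short steps, Python scripts to look and compute and a tool call to move; the robot and the scene stay as the last step left them, time stands still between calls to the robot, and variables do not carry over. Pictures are saved under pics/ and viewed, about 8 in all and at most 12, crops included, and the job is handed in when it is done.

Besides the shell and the picture viewer there is one more tool, called after ">>>" by a JSON object that holds its "name" and its "arguments". step_arm: Moves the arm, as the interface text tells. Its arguments: {"type":"object","properties":{"series":{"type":"array"},"hand":{"type":"number"},"grip_force":{"type":"number"}},"required":["series"]}

```bash
mkdir -p pics; cat > h.py <<'E'
import numpy as np, cv2, pickle
from workcell import ctrl, viewer, hand_in
def grab(n, f):
    d=viewer.get_image(n); pickle.dump(d,open(f'pics/{f}.pkl','wb'))
    cv2.imwrite(f'pics/{f}.png', d['color'][:,:,::-1]); return d
def load(f): return pickle.load(open(f'pics/{f}.pkl','rb'))
def cloud(d):
    K=d['intrinsics']; z=d['depth']; v,u=np.mgrid[:z.shape[0],:z.shape[1]]
    c=np.stack([(u-K[0,2])/K[0,0]*z,(v-K[1,2])/K[1,1]*z,z],-1)
    w=(c-d['t'])@d['R']; w[z==0]=np.nan; return w
E
python3 - <<'E'
from h import *
a=grab('top','t0'); b=grab('side','s0')
cv2.imwrite('pics/both.png',cv2.resize(np.hstack([a['color'],b['color']])[:,:,::-1],(800,300)))
print(ctrl.sense())
for d in(a,b): print(-d['R'].T@d['t'], d['R'][2])
E
```

```text
{'t': 0.1, 'joints': array([-7.69773357e+01,  1.18796880e+01,  8.83947983e+01, -1.98013025e-03,
        7.98411046e+01, -8.62418609e+00]), 'qvel': array([ 0.02232248, -0.04177309, -0.10959137,  0.06980938, -0.10517374,
        0.01930713]), 'tau': array([-1.68569819e-03, -3.71864533e+01, -2.82291663e+01,  6.98821829e-02,
        3.11655190e-02, -5.68213261e-05]), 'ee_pos': array([ 0.21190359, -0.53371718,  0.1846188 ]), 'ee_rot': array([-89.98459316,   0.11457611, -68.35278299]), 'contact_force': array([ 0.48931645, -0.47180516, -0.66443233]), 'ft_torque': array([-0.04951559,  0.01534255,  0.02661612]), 'gripper_width': 0.9992474120148499}
[ 0.46037331 -0.00468517  0.93194781] [ 0.05310505  0.00709226 -0.99856375]
[0.08072    0.60912919 0.59067111] [ 0.46220306 -0.6711499  -0.57959136]
```

View pics/t0.png

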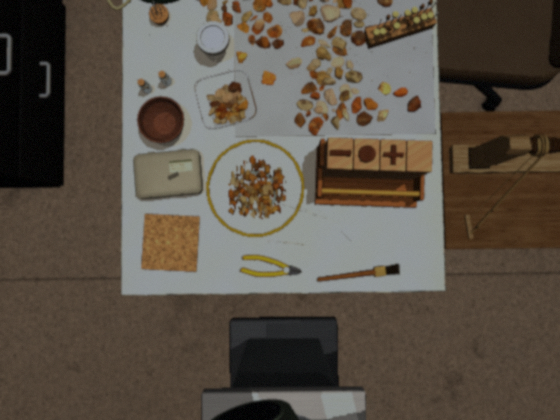

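View pics/s0.png

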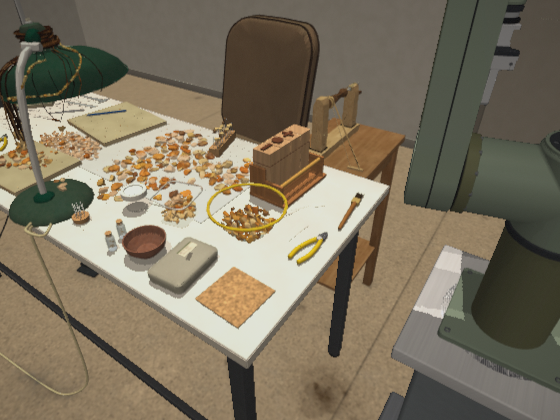

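Top view: the disc case is second from the left (disc at px 367,154). The rack spans about cols 316–432 and rows 138–207, and the mat is centred near (171,242). A low hoop with stones and a tin lie between the mat and the rack.

```bash
python3 - <<'E'
from h import *
d=load('t0'); w=cloud(d); c=d['color']
def rect(m,n):
    k,l,s,ce=cv2.connectedComponentsWithStats(m.astype(np.uint8)); i=1+np.argmax(s[1:,4]); p=w[l==i]
    r=cv2.minAreaRect((p[:,:2]*1000).astype(np.float32)); print(n,r,'z',np.percentile(p[:,2],[5,50,95])*1000, s[i])
    return l==i
z=w[...,2]; v,u=np.mgrid[:420,:560]
m=rect((z>.125)&(z<.16)&(u>300)&(u<445)&(v>120)&(v<215),'tops')
hsv=cv2.cvtColor(c,cv2.COLOR_RGB2HSV)
rect((u>130)&(u<215)&(v>205)&(v<285)&(hsv[...,1]>90),'mat')
rect((z>.002)&(z<.07)&(u>300)&(u<445)&(v>165)&(v<215)&(hsv[...,1]>90),'rackfront')
for px in [(367,154),(340,154),(393,154),(420,155),(330,192),(415,192),(171,242),(270,150),(167,170),(255,190),(300,190),(110,150),(160,160),(255,230),(255,140),(367,132),(367,120),(300,100),(400,25),(212,40),(158,118)]: print(px,(w[px[1],px[0]]*1000).round())
cv2.imwrite('pics/c.png',np.vstack([cv2.resize(c[120:220,300:450],(780,520),interpolation=cv2.INTER_CUBIC)])[:,:,::-1])
# rail: z 0.048..0.062 yellow
y=(z>.045)&(z<.07)&(u>310)&(u<435)&(v>180)&(v<205)
p=w[y]; print('rail fit x=a*y+b',np.polyfit(p[:,1],p[:,0],1),len(p))
for lo in range(-160,120,20): pass
t=w[m]; 
for cy in np.arange(-0.30,0.0,0.02):
    q=t[abs(t[:,1]-cy)<.006]; 
    if len(q): print('y',round(cy,3),'x',q[:,0].min().round(4),q[:,0].max().round(4))
E
```

```text
tops ((587.5343017578125, -171.7876739501953), (179.69725036621094, 54.56560516357422), 87.24002838134766) z [133.34067485 136.49838336 141.75119765] [ 326  137  107   36 3357]
mat ((441.8327331542969, 216.76632690429688), (106.74858856201172, 104.97521209716797), 83.51502227783203) z [nan nan nan] [ 142  214   57   57 2961]
rackfront ((539.2545776367188, -168.6501922607422), (199.2847442626953, 68.70611572265625), 85.78164672851562) z [ 9.39565789 13.50012846 62.39256793] [ 315  166  109   41 3369]
(367, 154) [ 587. -150.  141.]
(340, 154) [ 588. -104.  139.]
(393, 154) [ 586. -193.  142.]
(420, 155) [ 584. -240.  139.]
(330, 192) [530. -95.  57.]
(415, 192) [ 527. -252.   58.]
(171, 242) [439. 215.   4.]
(270, 150) [620.  18.   1.]
(167, 170) [579. 217.  29.]
(255, 190) [537.  47.  32.]
(300, 190) [539. -41.   2.]
(110, 150) [ 754.  609. -734.]
(160, 160) [598. 230.  31.]
(255, 230) [461.  49.   4.]
(255, 140) [626.  43.  75.]
(367, 132) [ 653. -176.    3.]
(367, 120) [ 674. -174.   18.]
(300, 100) [716. -43.  14.]
(400, 25) [ 858. -240.   30.]
(212, 40) [825. 125.  52.]
(158, 118) [687. 241.   5.]
rail fit x=a*y+b [0.0354206  0.53644619] 714
y -0.26 x 0.557 0.6102
y -0.24 x 0.5571 0.6105
y -0.22 x 0.5581 0.6114
y -0.2 x 0.559 0.6131
y -0.18 x 0.5596 0.6132
y -0.16 x 0.5609 0.6153
y -0.14 x 0.5619 0.6157
y -0.12 x 0.563 0.6155
y -0.1 x 0.5635 0.6178
y -0.08 x 0.5646 0.618
```

View pics/c.png

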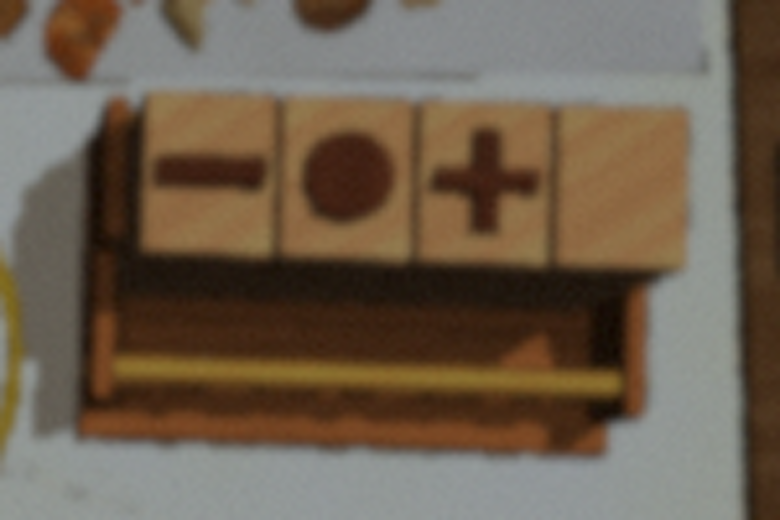

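>>> {"name": "step_arm", "arguments": {"series": [{"offset":[0,0,20],"delta_rot":[0,0,0]},{"offset":[10,9,50],"delta_rot":[0,0,-3]},{"offset":[30,27,70],"delta_rot":[0,0,-6]},{"offset":[55,50,80],"delta_rot":[0,0,-9]},{"offset":[82,75,80],"delta_rot":[0,0,-12]},{"offset":[110,100,80],"delta_rot":[0,0,-15]},{"offset":[138,126,80],"delta_rot":[0,0,-18]},{"offset":[166,152,80],"delta_rot":[0,0,-21]},{"offset":[194,178,80],"delta_rot":[0,0,-24]},{"offset":[222,204,80],"delta_rot":[0,0,-24]},{"offset":[250,230,80],"delta_rot":[0,0,-24]},{"offset":[278,256,80],"delta_rot":[0,0,-24]},{"offset":[306,282,80],"delta_rot":[0,0,-24]},{"offset":[334,308,80],"delta_rot":[0,0,-24]},{"offset":[360,332,80],"delta_rot":[0,0,-24]},{"offset":[382,352,80],"delta_rot":[0,0,-24]},{"offset":[400,368,80],"delta_rot":[0,0,-24]},{"offset":[412,378,80],"delta_rot":[0,0,-24]},{"offset":[417,383,80],"delta_rot":[0,0,-24]},{"offset":[417,383,80],"delta_rot":[0,0,-24]}], "hand": -1, "grip_force": 20}}

```text
t: 1.77
ee_pos: [0.6295, -0.1501, 0.2647]
ee_rot: [-90.1, 0.0, -92.2]
contact_force: [0.0, 0.2, -0.8]
gripper_width: 0.007
```

>>> {"name": "step_arm", "arguments": {"series": [{"offset":[0,-1,-15],"delta_rot":[0,0,0]},{"offset":[0,-1,-35],"delta_rot":[0,0,0]},{"offset":[0,-1,-55],"delta_rot":[0,0,0]},{"offset":[0,-1,-75],"delta_rot":[0,0,0]},{"offset":[0,-1,-95],"delta_rot":[0,0,0]},{"offset":[0,-1,-110],"delta_rot":[0,0,0]},{"offset":[0,-1,-122],"delta_rot":[0,0,0]},{"offset":[0,-1,-130],"delta_rot":[0,0,0]},{"offset":[0,-1,-134],"delta_rot":[0,0,0]},{"offset":[0,-1,-134],"delta_rot":[0,0,0]}]}}

```text
t: 2.6
ee_pos: [0.6284, -0.1528, 0.131]
ee_rot: [-90.1, 0.0, -92.4]
contact_force: [0.2, 0.7, 0.0]
gripper_width: 0.002
```

```bash
python3 - <<'E'
from h import *
d=grab('side','s1')
cv2.imwrite('pics/s1c.png',cv2.resize(d['color'][70:220,200:400],(800,600),interpolation=cv2.INTER_CUBIC)[:,:,::-1])
K=d['intrinsics']
for p in [(.6295,-.151,.113),(.6154,-.1493,.135)]:
    q=K@(d['R']@np.array(p)+d['t']); q=q[:2]/q[2]; print((q-[200,70])*4)
E
```

```text
[259.50256871 299.8576946 ]
[275.38088395 275.40391497]
```

View pics/s1c.png

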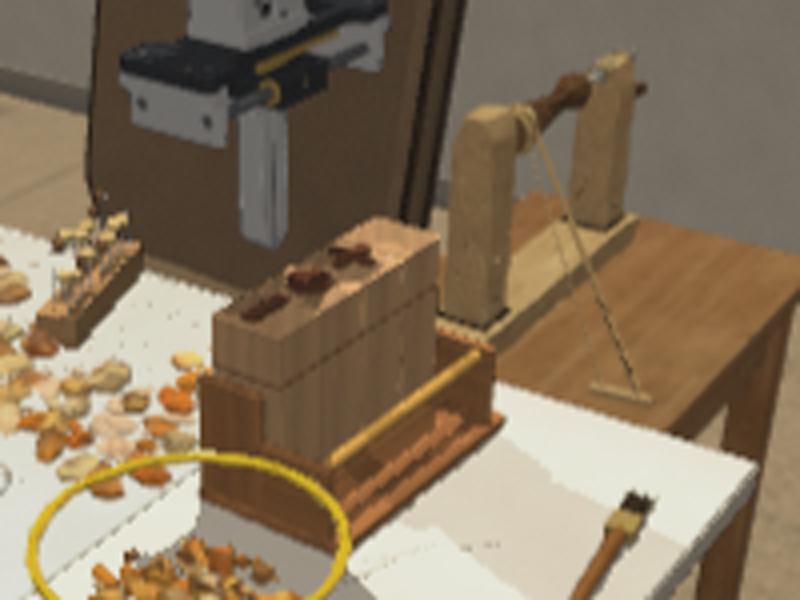

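The fingertip shows at crop (262,242), above the cases. That disagrees with the reported pose, which projects to (260,300), so the picture may have been taken during the move. I'll retake it.

```bash
python3 - <<'E'
from h import *
s=ctrl.sense(); print(s['t'],s['ee_pos'],s['contact_force'])
d=grab('side','s2')
cv2.imwrite('pics/s2c.png',cv2.resize(d['color'][100:180,220:330],(770,560),interpolation=cv2.INTER_CUBIC)[:,:,::-1])
t=grab('top','t2'); w=cloud(t); z=w[...,2]
p=w[(z>.15)&(abs(w[...,0]-.63)<.02)&(abs(w[...,1]+.15)<.03)]; print(len(p))
print(ctrl.sense()['t'])
E
```

```text
2.65 [ 0.62910276 -0.15283365  0.1319398 ] [ 0.51222252 -0.44261338 -0.14627839]
3170
2.75
```

View pics/s2c.png

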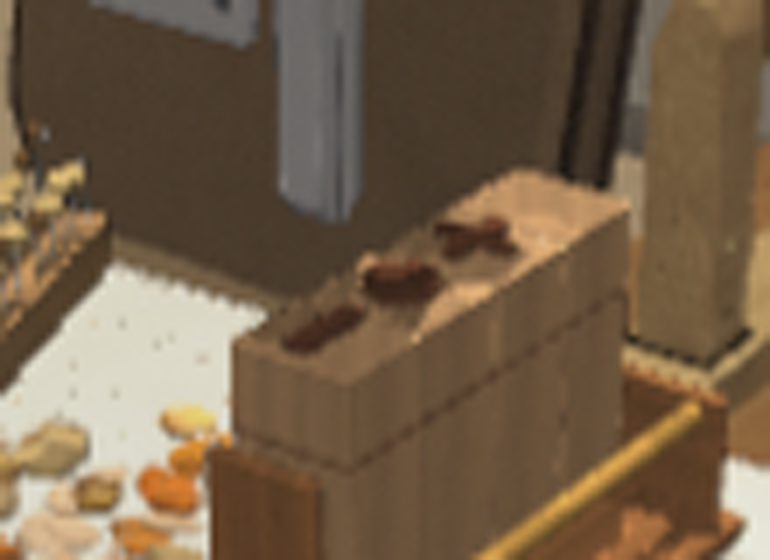

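```bash
python3 - <<'E'
from h import *
d=load('s2'); w=cloud(d)*1000
for r in range(104,150,3): print(r,[tuple(w[r,c].round().astype(int)) if np.isfinite(w[r,c,0]) else None for c in (262,265,268)])
t=load('t2'); w=cloud(t)*1000
m=(w[...,2]>120)&(w[...,0]>540)&(w[...,0]<680)&(w[...,1]>-280)&(w[...,1]<-60)
p=w[m]; print([ (k,(abs(p[:,2]-k)<10).sum()) for k in range(130,420,20)])
E
```

```text
104 [(np.int64(629), np.int64(-143), np.int64(227)), (np.int64(618), np.int64(-139), np.int64(230)), (np.int64(618), np.int64(-152), np.int64(226))]
107 [(np.int64(630), np.int64(-143), np.int64(219)), (np.int64(622), np.int64(-144), np.int64(220)), (np.int64(620), np.int64(-155), np.int64(217))]
110 [(np.int64(629), np.int64(-141), np.int64(212)), (np.int64(621), np.int64(-143), np.int64(213)), (np.int64(623), np.int64(-158), np.int64(208))]
113 [(np.int64(629), np.int64(-141), np.int64(204)), (np.int64(618), np.int64(-138), np.int64(208)), (np.int64(619), np.int64(-152), np.int64(203))]
116 [(np.int64(629), np.int64(-140), np.int64(197)), (np.int64(621), np.int64(-142), np.int64(198)), (np.int64(621), np.int64(-155), np.int64(193))]
119 [(np.int64(629), np.int64(-140), np.int64(189)), (np.int64(620), np.int64(-140), np.int64(191)), (np.int64(619), np.int64(-152), np.int64(187))]
122 [(np.int64(630), np.int64(-141), np.int64(180)), (np.int64(622), np.int64(-143), np.int64(182)), (np.int64(618), np.int64(-151), np.int64(180))]
125 [(np.int64(630), np.int64(-142), np.int64(172)), (np.
[... 918 characters left out ...]
8), np.int64(-122), np.int64(137)), (np.int64(605), np.int64(-131), np.int64(134))]
146 [(np.int64(607), np.int64(-108), np.int64(135)), (np.int64(594), np.int64(-102), np.int64(141)), (np.int64(588), np.int64(-106), np.int64(141))]
149 [(np.int64(591), np.int64(-86), np.int64(141)), (np.int64(588), np.int64(-93), np.int64(139)), (np.int64(585), np.int64(-101), np.int64(136))]
[(130, np.int64(1543)), (150, np.int64(195)), (170, np.int64(0)), (190, np.int64(0)), (210, np.int64(0)), (230, np.int64(0)), (250, np.int64(31)), (270, np.int64(546)), (290, np.int64(2088)), (310, np.int64(1)), (330, np.int64(28)), (350, np.int64(293)), (370, np.int64(129)), (390, np.int64(319)), (410, np.int64(274))]
```

The depth data shows the fingertip really at z≈152 mm where the state implies 115. The whole gripper sits about 37 mm higher than reported, while xy agrees. I'll trust the camera, lower it and check again.

>>> {"name": "step_arm", "arguments": {"series": [{"offset":[0,0,-6],"delta_rot":[0,0,0]},{"offset":[0,0,-14],"delta_rot":[0,0,0]},{"offset":[0,0,-22],"delta_rot":[0,0,0]},{"offset":[0,0,-28],"delta_rot":[0,0,0]},{"offset":[0,0,-30],"delta_rot":[0,0,0]},{"offset":[0,0,-30],"delta_rot":[0,0,0]}]}}

```text
t: 3.25
ee_pos: [0.6281, -0.152, 0.1]
ee_rot: [-90.2, 0.1, -92.4]
contact_force: [-0.1, 0.0, -0.9]
gripper_width: 0.013
```

```bash
python3 - <<'E'
from h import *
d=grab('side','s3'); w=cloud(d)*1000
print(ctrl.sense()['ee_pos'])
for r in range(90,156,3): print(r,[tuple(int(x) for x in w[r,c].round()) if np.isfinite(w[r,c,0]) else None for c in (262,265,268)])
cv2.imwrite('pics/s3c.png',cv2.resize(d['color'][70:180,210:330],(660,600),interpolation=cv2.INTER_CUBIC)[:,:,::-1])
E
```

```text
[ 0.62863304 -0.15226939  0.10082288]
90 [(610, -117, 273), (609, -128, 269), (605, -134, 269)]
93 [(607, -113, 268), (607, -125, 264), None]
96 [(605, -110, 262), (606, -123, 258), (605, -133, 254)]
99 [(605, -110, 255), (611, -129, 247), (610, -140, 244)]
102 [(619, -129, 238), (611, -130, 240), (603, -130, 242)]
105 [(621, -131, 230), (606, -122, 236), (602, -129, 234)]
108 [(604, -108, 234), (601, -115, 232), (601, -127, 228)]
111 [(620, -128, 216), (615, -135, 215), (621, -156, 206)]
114 [(630, -142, 201), (619, -140, 204), (620, -153, 200)]
117 [(630, -143, 193), (620, -141, 196), (621, -155, 191)]
120 [(631, -143, 185), (621, -141, 188), (618, -150, 185)]
123 [(628, -139, 179), (619, -139, 181), (618, -151, 177)]
126 [(629, -140, 170), (620, -140, 173), (618, -150, 169)]
129 [(629, -140, 162), (620, -139, 165), (619, -151, 161)]
132 [(630, -141, 154), (620, -140, 157), (617, -148, 154)]
135 [(632, -143, 144), (621, -141, 148), (617, -148, 146)]
138 [(630, -140, 137), (620, -139, 140), (618, -150, 136)]
141 [(635, -146, 125), (615, -132, 136), (609, -137, 136)]
144 [(610, -112, 138), (605, -118, 136), (593, -113, 142)]
147 [(604, -103, 135), (591, -98, 141), (585, -103, 141)]
150 [(592, -87, 137), (587, -93, 136), (582, -97, 136)]
153 [(588, -81, 133), (580, -82, 135), (574, -87, 134)]
```

View pics/s3c.png

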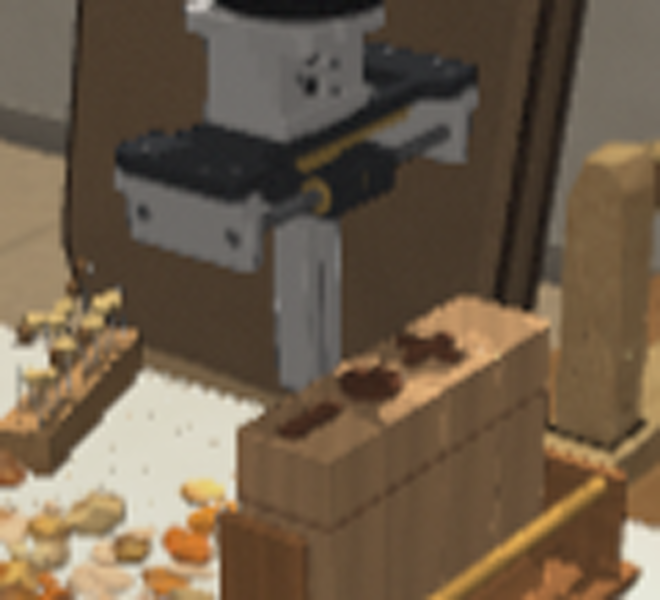

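The finger now sits behind the case at crop (305,380). Its tip is hidden behind the top at about z=122. I'll lower it a little and push.

>>> {"name": "step_arm", "arguments": {"series": [{"offset":[0,0,-5],"delta_rot":[0,0,0]},{"offset":[0,1,-9],"delta_rot":[0,0,0]},{"offset":[-3,1,-9],"delta_rot":[0,0,0]},{"offset":[-6,1,-9],"delta_rot":[0,0,0]},{"offset":[-9,1,-9],"delta_rot":[0,0,0]},{"offset":[-12,2,-9],"delta_rot":[0,0,0]},{"offset":[-15,2,-9],"delta_rot":[0,0,0]},{"offset":[-18,2,-9],"delta_rot":[0,0,0]},{"offset":[-20,2,-9],"delta_rot":[0,0,0]},{"offset":[-20,2,-9],"delta_rot":[0,0,0]}]}}

```text
t: 4.13
ee_pos: [0.6084, -0.1504, 0.0926]
ee_rot: [-90.0, 0.0, -92.4]
contact_force: [0.9, 0.1, -0.7]
gripper_width: 0.003
```

```bash
python3 - <<'E'
from h import *
s=ctrl.sense(); print(s['ee_pos'],s['contact_force'])
t=grab('top','t4'); w=cloud(t)*1000
for y in (-105,-150,-195,-240):
    p=w[(abs(w[...,1]-y)<14)&(w[...,2]>120)&(w[...,2]<160)&(w[...,0]>500)&(w[...,0]<640)]
    if len(p): print(y,len(p),p[:,0].min(),p[:,0].max(),np.polyfit(p[:,0],p[:,2],1))
E
```

```text
[ 0.60844292 -0.15041632  0.09263197] [ 0.87864555  0.07356808 -0.66250028]
-105 63 566.0020979159316 594.4457104819562 [ 0.21871493 10.39659443]
-150 300 549.5995160554771 584.9350749439814 [4.87618465e-02 1.15413238e+02]
-195 311 558.7030412930756 592.1903333877052 [  0.27567476 -21.02100587]
-240 317 556.6508472104855 600.11719928285 [8.08981050e-02 8.94594782e+01]
```

The disc case's front top has moved about 12 mm and the neighbours are still. I'll keep pushing.

>>> {"name": "step_arm", "arguments": {"series": [{"offset":[-3,0,0],"delta_rot":[0,0,0]},{"offset":[-6,0,0],"delta_rot":[0,0,0]},{"offset":[-9,0,0],"delta_rot":[0,0,0]},{"offset":[-12,0,0],"delta_rot":[0,0,0]},{"offset":[-15,1,0],"delta_rot":[0,0,0]},{"offset":[-18,1,0],"delta_rot":[0,0,0]},{"offset":[-21,1,0],"delta_rot":[0,0,0]},{"offset":[-24,1,0],"delta_rot":[0,0,0]},{"offset":[-26,1,0],"delta_rot":[0,0,0]},{"offset":[-28,1,0],"delta_rot":[0,0,0]},{"offset":[-30,1,0],"delta_rot":[0,0,0]},{"offset":[-32,1,0],"delta_rot":[0,0,0]},{"offset":[-32,1,0],"delta_rot":[0,0,0]},{"offset":[-32,1,0],"delta_rot":[0,0,0]},{"offset":[-32,1,0],"delta_rot":[0,0,0]}]}}

```text
t: 5.43
ee_pos: [0.5772, -0.1495, 0.0927]
ee_rot: [-90.0, -0.0, -92.4]
contact_force: [0.5, 0.8, 0.8]
gripper_width: 0.008
```

```bash
python3 - <<'E'
from h import *
s=ctrl.sense(); print(s['ee_pos'],s['contact_force'])
d=grab('side','s5'); w=cloud(d)*1000
cv2.imwrite('pics/s5c.png',cv2.resize(d['color'][70:220,210:350],(700,600),interpolation=cv2.INTER_CUBIC)[:,:,::-1])
E
```

```text
[ 0.5771938  -0.14949318  0.09270068] [0.48453281 0.82412778 0.7788517 ]
```

View pics/s5c.png

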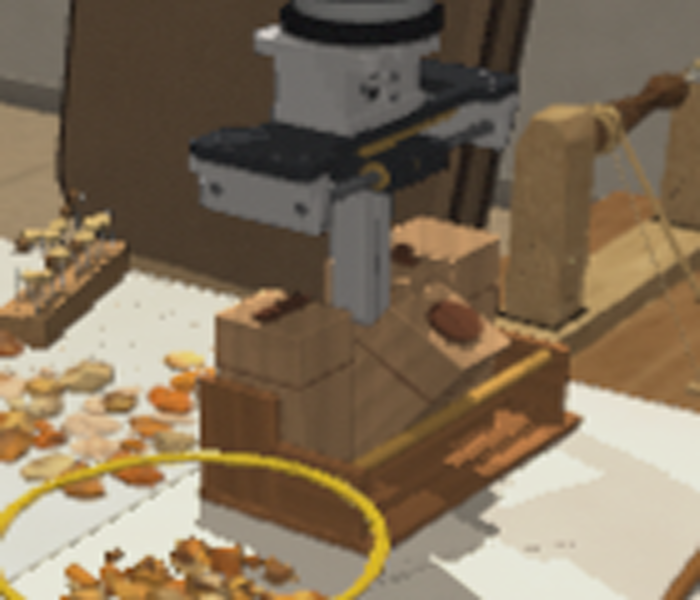

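The disc case leans on the rail at crop (450,330) and the other cases are still standing. Next I retreat upwards, move towards the robot, open the gripper and tilt the tool to match the lean.

>>> {"name": "step_arm", "arguments": {"series": [{"offset":[3,0,5],"delta_rot":[0,0,0]},{"offset":[4,0,25],"delta_rot":[0,0,0]},{"offset":[4,0,55],"delta_rot":[0,0,0]},{"offset":[4,0,85],"delta_rot":[0,0,0]},{"offset":[4,0,110],"delta_rot":[0,0,0]},{"offset":[-10,0,125],"delta_rot":[0,-3,0]},{"offset":[-30,1,130],"delta_rot":[0,-8,0]},{"offset":[-50,2,130],"delta_rot":[-0.5,-13,0]},{"offset":[-70,3,130],"delta_rot":[-0.8,-18,0]},{"offset":[-90,4,125],"delta_rot":[-1,-23,0]},{"offset":[-105,4,118],"delta_rot":[-1.2,-28,0]},{"offset":[-115,4,110],"delta_rot":[-1.4,-33,0]},{"offset":[-117,4,105],"delta_rot":[-1.4,-33,0]},{"offset":[-117,4,105],"delta_rot":[-1.4,-33,0]},{"offset":[-117,4,105],"delta_rot":[-1.4,-33,0]}]}}

```text
t: 6.73
ee_pos: [0.4616, -0.1469, 0.2]
ee_rot: [-56.9, -0.2, -92.4]
contact_force: [0.8, -0.6, 0.7]
gripper_width: 0.004
```

>>> {"name": "step_arm", "arguments": {"series": [{"offset":[0,0,0],"delta_rot":[0,0,0]},{"offset":[0,0,0],"delta_rot":[0,0,0]},{"offset":[0,0,0],"delta_rot":[0,0,0]},{"offset":[0,0,0],"delta_rot":[0,0,0]},{"offset":[0,0,0],"delta_rot":[0,0,0]},{"offset":[0,0,0],"delta_rot":[0,0,0]}], "hand": 1}}

```text
t: 7.23
ee_pos: [0.4604, -0.1454, 0.1978]
ee_rot: [-57.0, -0.0, -92.3]
contact_force: [-0.6, -0.5, 0.4]
gripper_width: 0.395
```

```bash
python3 - <<'E'
from h import *
s=ctrl.sense(); print(s['ee_pos'],s['ee_rot'],s['contact_force'],s['gripper_width'])
d=grab('side','s6'); w=cloud(d)*1000
t=grab('top','t6'); wt=cloud(t)*1000
np.save('pics/w6.npy',w); np.save('pics/wt6.npy',wt)
# case section y in [-165,-135]
for n,W in(('side',w),('top',wt)):
    m=(W[...,1]>-166)&(W[...,1]<-132)&(W[...,0]>470)&(W[...,0]<580)&(W[...,2]>60)&(W[...,2]<170)
    p=W[m]; print(n,len(p)); 
    for x in range(480,580,6):
        q=p[abs(p[:,0]-x)<3]; 
        if len(q): print(x,q[:,2].min().round(),q[:,2].max().round(),np.median(q[:,2]).round(),len(q))
img=np.hstack([cv2.resize(d['color'][40:220,190:330],(400,514)),cv2.resize(t['color'][110:240,290:450],(400,514))])
cv2.imwrite('pics/s6c.png',img[:,:,::-1])
E
```

```text
[ 0.460399   -0.14535949  0.19775306] [-5.69825990e+01 -3.71200099e-02 -9.23280185e+01] [-0.61614226 -0.49966136  0.35049651] 0.3954048578422551
side 236
498 109.0 119.0 116.0 20
504 100.0 129.0 120.0 40
510 92.0 134.0 127.0 40
516 82.0 138.0 132.0 33
522 72.0 140.0 136.0 31
528 64.0 143.0 137.0 26
534 61.0 143.0 140.0 23
540 140.0 144.0 143.0 21
546 142.0 143.0 143.0 2
top 879
498 115.0 121.0 118.0 40
504 116.0 131.0 122.0 80
510 122.0 136.0 130.0 78
516 128.0 139.0 134.0 63
522 130.0 143.0 137.0 75
528 133.0 144.0 139.0 79
534 136.0 146.0 141.0 68
540 141.0 146.0 144.0 73
546 130.0 144.0 139.0 60
552 122.0 135.0 128.0 58
558 114.0 126.0 120.0 50
564 104.0 116.0 111.0 45
570 96.0 107.0 101.0 56
576 87.0 98.0 91.0 47
```

View pics/s6c.png

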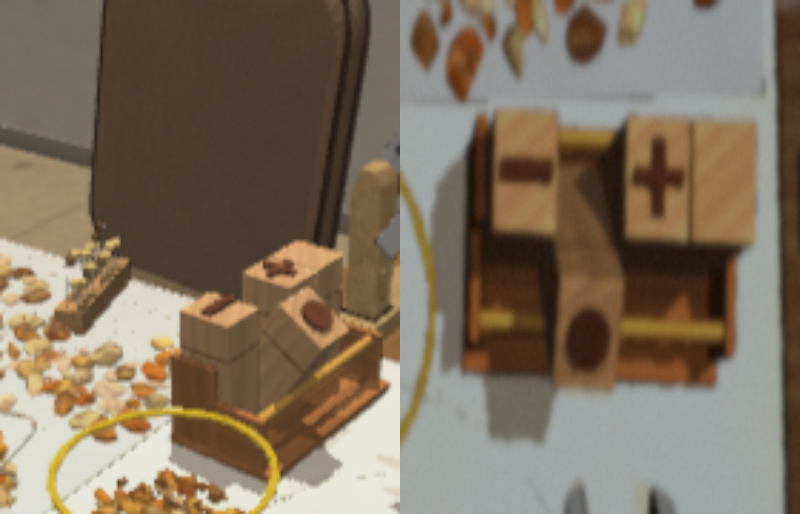

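The case leans about 33° (back face slope 37/24), with its top centre near x=520, z=130, and the other three are upright. The fingertips show at the bottom of the top view. I'll open fully and then measure the tilted tool's offset.

>>> {"name": "step_arm", "arguments": {"series": [{"offset":[0,0,0],"delta_rot":[0,0,0]},{"offset":[0,0,0],"delta_rot":[0,0,0]},{"offset":[0,0,0],"delta_rot":[0,0,0]},{"offset":[0,0,0],"delta_rot":[0,0,0]},{"offset":[0,0,0],"delta_rot":[0,0,0]},{"offset":[0,0,0],"delta_rot":[0,0,0]},{"offset":[0,0,0],"delta_rot":[0,0,0]},{"offset":[0,0,0],"delta_rot":[0,0,0]}]}}

```text
t: 8.0
ee_pos: [0.4601, -0.1455, 0.1977]
ee_rot: [-57.0, -0.0, -92.4]
contact_force: [0.1, 0.2, 0.4]
gripper_width: 0.993
```

```bash
python3 - <<'E'
from h import *
from scipy.spatial.transform import Rotation as Ro
s=ctrl.sense(); print(s['ee_pos'],s['ee_rot'],s['gripper_width'])
R=Ro.from_euler('xyz',s['ee_rot'],degrees=True).as_matrix()
t=grab('top','t7'); w=cloud(t)*1000; c=t['color']
# top face of case: lateral extent along rack y
m=(w[...,0]>500)&(w[...,0]<540)&(w[...,1]>-185)&(w[...,1]<-110)&(w[...,2]>105)&(w[...,2]<150)
p=w[m]
for x in (505,515,525,535):
    q=p[abs(p[:,0]-x)<5]; print('case y',x,np.percentile(q[:,1],[1,99]).round(1), q[:,1].mean().round(1))
# tool pts in the tool frame of the reported pose
q=(w-s['ee_pos']*1000)@R
m=(w[...,2]>100)&(abs(q[...,0])<65)&(q[...,1]>-140)&(q[...,1]<60)&(abs(q[...,2])<45)&(w[...,0]<495)
a=q[m]; print(len(a))
for lo in range(-140,60,8):
    b=a[(a[:,1]>=lo)&(a[:,1]<lo+8)]
    if len(b):
        L=b[b[:,0]<0];H=b[b[:,0]>=0]
        print(lo,len(b),[np.round([g[:,0].min(),g[:,0].max(),g[:,2].min(),g[:,2].max()]) for g in(L,H) if len(g)])
E
```

```text
[ 0.46008426 -0.14548134  0.19766917] [-5.69678151e+01 -4.25712984e-02 -9.23692052e+01] 0.9933698018130956
case y 505 [-166.5 -122.9] -144.0
case y 515 [-167.1 -123.5] -143.3
case y 525 [-167.2 -124. ] -143.6
case y 535 [-167.1 -124.3] -144.0
1537
-140 645 [array([-65.,  -0.,  20.,  34.]), array([  0.,  65., -33.,  35.])]
-132 143 [array([-64.,  -2.,  27.,  34.]), array([ 12.,  65., -24.,  34.])]
-124 19 [array([ 49.,  50., -24.,  30.])]
-116 14 [array([49., 50., -9.,  4.])]
-108 29 [array([49., 58., -9., 10.])]
-100 43 [array([-55., -55.,  10.,  10.]), array([ 47.,  59., -10.,  10.])]
-92 75 [array([-58., -47.,   8.,  10.]), array([47., 60., -4., 10.])]
-84 87 [array([-58., -46.,   1.,  10.]), array([47., 60., -9., 10.])]
-76 81 [array([-58., -46.,  -7.,  10.]), array([47., 60., -8., 11.])]
-68 76 [array([-58., -46.,  -5.,  11.]), array([47., 60., -9., 10.])]
-60 80 [array([-58., -46.,  -9.,  11.]), array([47., 60., -7., 10.])]
-52 74 [array([-58., -46.,  -7.,  10.]), array([47., 60., -9., 10.])]
-44 77 [array([-58., -46.,  -0.,  10.]), array([48., 60., -8., 10.])]
-36 61 [array([-58., -47., -10.,  10.]), array([47., 59., -8., 10.])]
-28 33 [array([-54., -46.,   6.,   9.]), array([47., 57., -9., 10.])]
```

The fingertips sit about 20 mm behind the reported TCP along the tool axis, so the offset lies in the tool. The true grasp point is therefore about 39 mm behind the reported TCP. I'll approach along the case axis.

>>> {"name": "step_arm", "arguments": {"series": [{"offset":[4,0,3],"delta_rot":[0,0,0]},{"offset":[10,-1,2],"delta_rot":[0,0,0]},{"offset":[19,-1,-12],"delta_rot":[0,0,0]},{"offset":[29,-1,-27],"delta_rot":[0,0,0]},{"offset":[39,-1,-42],"delta_rot":[0,0,0]},{"offset":[49,-1,-58],"delta_rot":[0,0,0]},{"offset":[59,-1,-73],"delta_rot":[0,0,0]},{"offset":[69,-1,-89],"delta_rot":[0,0,0]},{"offset":[77,-1,-101],"delta_rot":[0,0,0]},{"offset":[84,-1,-112],"delta_rot":[0,0,0]},{"offset":[90,-1,-121],"delta_rot":[0,0,0]},{"offset":[93,-1,-126],"delta_rot":[0,0,0]},{"offset":[94,-1,-128],"delta_rot":[0,0,0]},{"offset":[94,-1,-128],"delta_rot":[0,0,0]}]}}

```text
t: 9.22
ee_pos: [0.5542, -0.1462, 0.0691]
ee_rot: [-57.0, -0.0, -92.3]
contact_force: [-0.4, 0.4, -0.8]
gripper_width: 1.001
```

```bash
python3 - <<'E'
from h import *
s=ctrl.sense(); print(s['ee_pos'],s['ee_rot'],s['contact_force'])
d=grab('side','s8')
cv2.imwrite('pics/s8c.png',cv2.resize(d['color'][80:220,210:350],(600,600),interpolation=cv2.INTER_CUBIC)[:,:,::-1])
E
```

```text
[ 0.55421602 -0.14621041  0.06911638] [-5.70158059e+01 -1.09793197e-02 -9.23441831e+01] [-0.44181204  0.40472792 -0.84100423]
```

View pics/s8c.png

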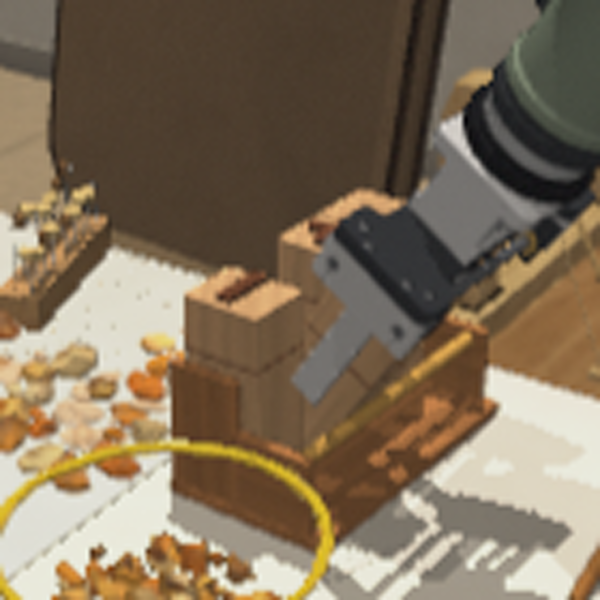

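The left finger (crop 330,370) lies along the case's side, ahead of the neighbour and above the rail. Closing.

>>> {"name": "step_arm", "arguments": {"series": [{"offset":[0,0,0],"delta_rot":[0,0,0]},{"offset":[0,0,0],"delta_rot":[0,0,0]},{"offset":[0,0,0],"delta_rot":[0,0,0]},{"offset":[0,0,0],"delta_rot":[0,0,0]},{"offset":[0,0,0],"delta_rot":[0,0,0]},{"offset":[0,0,0],"delta_rot":[0,0,0]},{"offset":[0,0,0],"delta_rot":[0,0,0]},{"offset":[0,0,0],"delta_rot":[0,0,0]},{"offset":[0,0,0],"delta_rot":[0,0,0]},{"offset":[0,0,0],"delta_rot":[0,0,0]},{"offset":[0,0,0],"delta_rot":[0,0,0]},{"offset":[0,0,0],"delta_rot":[0,0,0]}], "hand": -1, "grip_force": 35}}

```text
t: 10.27
ee_pos: [0.5541, -0.1465, 0.0697]
ee_rot: [-57.0, -0.0, -92.4]
contact_force: [-0.7, 0.5, 1.1]
gripper_width: 0.472
```

Opening is 44 mm, which matches the case. Lifting out along the case axis, slightly upward.

>>> {"name": "step_arm", "arguments": {"series": [{"offset":[-1,0,3],"delta_rot":[0,0,0]},{"offset":[-4,0,8],"delta_rot":[0,0,0]},{"offset":[-8,0,16],"delta_rot":[0,0,0]},{"offset":[-13,1,25],"delta_rot":[0,0,0]},{"offset":[-18,1,34],"delta_rot":[0,0,0]},{"offset":[-23,1,43],"delta_rot":[0,0,0]},{"offset":[-28,1,52],"delta_rot":[0,0,0]},{"offset":[-34,1,62],"delta_rot":[0,0,0]},{"offset":[-40,2,72],"delta_rot":[0,0,0]},{"offset":[-46,2,82],"delta_rot":[0,0,0]},{"offset":[-52,2,92],"delta_rot":[0,0,0]},{"offset":[-60,2,105],"delta_rot":[0,0,0]},{"offset":[-68,3,118],"delta_rot":[0,0,0]},{"offset":[-76,3,131],"delta_rot":[0,0,0]},{"offset":[-84,3,144],"delta_rot":[0,0,0]},{"offset":[-92,3,155],"delta_rot":[0,0,0]},{"offset":[-98,3,162],"delta_rot":[0,0,0]},{"offset":[-100,3,165],"delta_rot":[0,0,0]},{"offset":[-100,3,165],"delta_rot":[0,0,0]}]}}

```text
t: 11.85
ee_pos: [0.4534, -0.1435, 0.2348]
ee_rot: [-57.0, -0.1, -92.4]
contact_force: [-0.4, -0.5, -3.2]
gripper_width: 0.468
```

```bash
python3 - <<'E'
from h import *
s=ctrl.sense(); print(s['ee_pos'],s['ee_rot'],s['contact_force'],s['gripper_width'])
d=grab('side','s9')
t=grab('top','t9')
img=np.hstack([cv2.resize(d['color'][40:220,210:390],(400,400)),cv2.resize(t['color'][110:270,290:450],(400,400))])
cv2.imwrite('pics/s9c.png',img[:,:,::-1])
E
```

```text
[ 0.45340936 -0.14352246  0.23479195] [-5.69819418e+01 -8.79683035e-02 -9.23991176e+01] [-0.44231394 -0.50095373 -3.16680705] 0.4676079948478313
```

View pics/s9c.png

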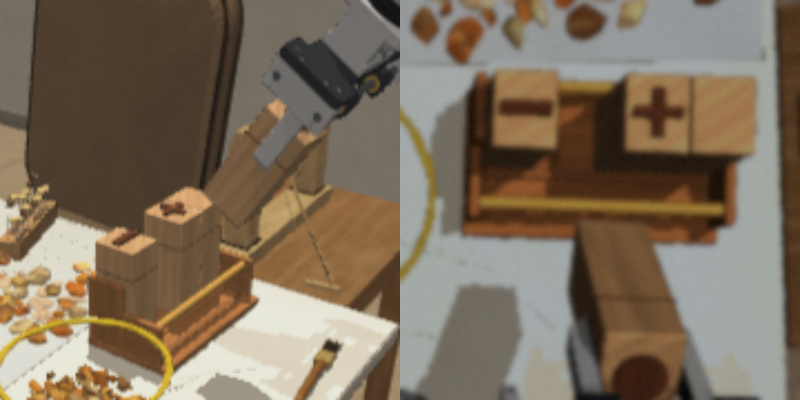

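The case is held clear of the rack and the other three stand. Now I bring the tool upright and carry the case over the mat.

>>> {"name": "step_arm", "arguments": {"series": [{"offset":[0,3,2],"delta_rot":[0,3,0]},{"offset":[0,12,4],"delta_rot":[0.2,7,0]},{"offset":[0,28,5],"delta_rot":[0.5,11,0]},{"offset":[0,48,5],"delta_rot":[0.7,15,0]},{"offset":[0,70,5],"delta_rot":[0.9,19,0]},{"offset":[0,93,5],"delta_rot":[1,23,0]},{"offset":[-2,116,5],"delta_rot":[1.2,27,0]},{"offset":[-4,140,5],"delta_rot":[1.3,30,0]},{"offset":[-6,164,5],"delta_rot":[1.4,33,0]},{"offset":[-8,188,5],"delta_rot":[1.4,33,0]},{"offset":[-10,212,5],"delta_rot":[1.4,33,0]},{"offset":[-12,236,5],"delta_rot":[1.4,33,0]},{"offset":[-14,260,5],"delta_rot":[1.4,33,0]},{"offset":[-15,284,5],"delta_rot":[1.4,33,0]},{"offset":[-15,306,5],"delta_rot":[1.4,33,0]},{"offset":[-15,326,5],"delta_rot":[1.4,33,0]},{"offset":[-15,343,5],"delta_rot":[1.4,33,0]},{"offset":[-15,354,5],"delta_rot":[1.4,33,0]},{"offset":[-15,359,5],"delta_rot":[1.4,33,0]},{"offset":[-15,359,5],"delta_rot":[1.4,33,0]}]}}

```text
t: 13.62
ee_pos: [0.4388, 0.2164, 0.2388]
ee_rot: [-90.1, -0.0, -92.3]
contact_force: [-0.2, 0.2, -3.4]
gripper_width: 0.468
```

```bash
python3 - <<'E'
from h import *
s=ctrl.sense(); print(s['ee_pos'],s['ee_rot'],s['contact_force'],s['gripper_width'])
d=grab('side','s10'); w=cloud(d)*1000
K=d['intrinsics']
q=K@(d['R']@s['ee_pos']+d['t']); q=q[:2]/q[2]; print(q)
c0,r0=max(0,int(q[0])-70),max(0,int(q[1])-80)
cv2.imwrite('pics/s10c.png',cv2.resize(d['color'][r0:r0+160,c0:c0+140],(560,600),interpolation=cv2.INTER_CUBIC)[:,:,::-1]); print(c0,r0)
m=(abs(w[...,0]-438)<50)&(abs(w[...,1]-216)<60)&(w[...,2]>60)&(w[...,2]<330)
rr,cc=np.where(m); print(rr.min(),rr.max(),cc.min(),cc.max())
for r in range(rr.min(),rr.max()+1,6):
    p=w[r][m[r]]; print(r,len(p),p[:,0].min().round(),p[:,0].max().round(),p[:,1].min().round(),p[:,1].max().round(),p[:,2].min().round(),p[:,2].max().round())
E
```

```text
[0.43883679 0.21638077 0.23882408] [-9.00737364e+01 -7.59721464e-03 -9.22621059e+01] [-0.18934599  0.19121466 -3.35746992] 0.4678282779714145
[227.62334196 192.80750879]
157 112
134 231 200 249
134 3 443.0 444.0 191.0 194.0 329.0 330.0
140 14 428.0 444.0 182.0 194.0 319.0 324.0
146 24 427.0 464.0 181.0 206.0 308.0 314.0
152 42 419.0 449.0 183.0 251.0 299.0 329.0
158 45 414.0 468.0 199.0 251.0 301.0 319.0
164 45 415.0 468.0 196.0 251.0 289.0 310.0
170 45 414.0 469.0 197.0 251.0 279.0 300.0
176 44 415.0 469.0 198.0 250.0 269.0 289.0
182 44 414.0 468.0 196.0 250.0 257.0 279.0
188 43 415.0 467.0 197.0 250.0 246.0 269.0
194 42 414.0 471.0 197.0 239.0 235.0 256.0
200 42 414.0 470.0 196.0 239.0 223.0 246.0
206 42 413.0 469.0 198.0 238.0 212.0 235.0
212 41 414.0 467.0 198.0 239.0 200.0 223.0
218 40 414.0 468.0 194.0 238.0 184.0 213.0
224 26 415.0 450.0 214.0 239.0 184.0 199.0
230 6 416.0 423.0 234.0 238.0 185.0 187.0
```

View pics/s10c.png

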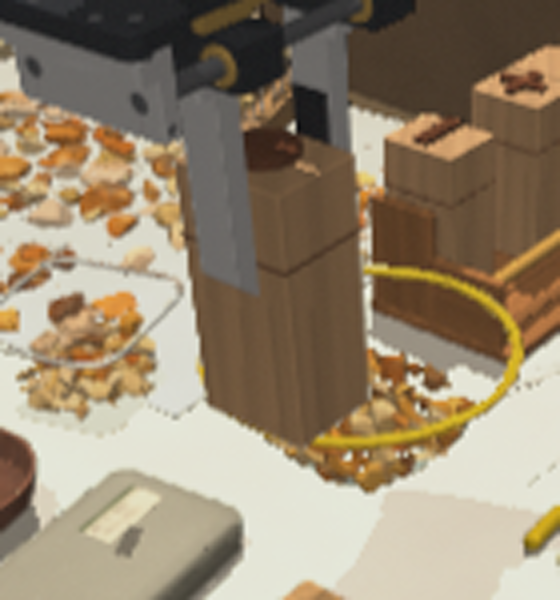

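The held case is upright, spanning x 414–469 and y 195–239, so its centre is (441,217) against the mat's (441,216). Its foot is at z≈184. Lowering onto the mat (top at z 4).

>>> {"name": "step_arm", "arguments": {"series": [{"offset":[0,0,-6],"delta_rot":[0,0,0]},{"offset":[0,0,-18],"delta_rot":[0,0,0]},{"offset":[0,0,-34],"delta_rot":[0,0,0]},{"offset":[0,0,-52],"delta_rot":[0,0,0]},{"offset":[0,0,-70],"delta_rot":[0,0,0]},{"offset":[0,0,-88],"delta_rot":[0,0,0]},{"offset":[0,0,-106],"delta_rot":[0,0,0]},{"offset":[0,0,-124],"delta_rot":[0,0,0]},{"offset":[0,0,-140],"delta_rot":[0,0,0]},{"offset":[0,0,-152],"delta_rot":[0,0,0]},{"offset":[0,0,-160],"delta_rot":[0,0,0]},{"offset":[0,0,-166],"delta_rot":[0,0,0]},{"offset":[0,0,-170],"delta_rot":[0,0,0]},{"offset":[0,0,-173],"delta_rot":[0,0,0]},{"offset":[0,0,-175],"delta_rot":[0,0,0]},{"offset":[0,0,-176],"delta_rot":[0,0,0]},{"offset":[0,0,-176],"delta_rot":[0,0,0]}]}}

```text
t: 15.08
ee_pos: [0.4394, 0.2157, 0.0639]
ee_rot: [-90.0, 0.0, -92.4]
contact_force: [-0.3, -0.1, -2.9]
gripper_width: 0.467
```

```bash
python3 - <<'E'
from h import *
s=ctrl.sense(); print(s['ee_pos'],s['contact_force'],s['gripper_width'])
d=grab('side','s11'); w=cloud(d)*1000
m=(w[...,0]>405)&(w[...,0]<416.5)&(abs(w[...,1]-216)<18)&(w[...,2]>2)&(w[...,2]<100)
for y in (203,210,217,224,231):
    q=w[m&(abs(w[...,1]-y)<3.5)]; print(y,len(q),np.sort(q[:,2])[:4].round(1))
E
```

```text
[0.43942203 0.21565528 0.063947  ] [-0.25158631 -0.11758217 -2.85347295] 0.46704357317755824
203 94 [3.  3.  3.2 3.3]
210 88 [3.3 3.6 3.9 4.1]
217 64 [3.5 3.6 3.6 3.7]
224 51 [3.1 3.4 3.5 3.6]
231 33 [2.2 3.3 3.3 3.3]
```

Still hanging (−2.9 N). I'll creep down until contact.

>>> {"name": "step_arm", "arguments": {"series": [{"offset":[0,0,-1],"delta_rot":[0,0,0]},{"offset":[0,0,-2],"delta_rot":[0,0,0]},{"offset":[0,0,-3],"delta_rot":[0,0,0]},{"offset":[0,0,-3],"delta_rot":[0,0,0]}]}}

```text
t: 15.47
ee_pos: [0.4392, 0.2156, 0.0607]
ee_rot: [-90.0, 0.0, -92.4]
contact_force: [0.3, -0.5, -2.7]
gripper_width: 0.466
```

>>> {"name": "step_arm", "arguments": {"series": [{"offset":[0,0,-1],"delta_rot":[0,0,0]},{"offset":[0,0,-1.5],"delta_rot":[0,0,0]},{"offset":[0,0,-2],"delta_rot":[0,0,0]},{"offset":[0,0,-2],"delta_rot":[0,0,0]}]}}

```text
t: 15.8
ee_pos: [0.4393, 0.2156, 0.0607]
ee_rot: [-90.0, -0.0, -92.3]
contact_force: [-5.1, -1.9, 10.6]
gripper_width: 0.47
```

Contact: 10.6 N upward. I'll ease off 1 mm and release.

>>> {"name": "step_arm", "arguments": {"series": [{"offset":[0,0,1],"delta_rot":[0,0,0]},{"offset":[0,0,1],"delta_rot":[0,0,0]},{"offset":[0,0,1],"delta_rot":[0,0,0]}]}}

```text
t: 16.05
ee_pos: [0.4395, 0.2157, 0.0606]
ee_rot: [-90.0, 0.0, -92.3]
contact_force: [-3.4, -0.9, 7.7]
gripper_width: 0.466
```

>>> {"name": "step_arm", "arguments": {"series": [{"offset":[0,0,0],"delta_rot":[0,0,0]},{"offset":[0,0,0],"delta_rot":[0,0,0]},{"offset":[0,0,0],"delta_rot":[0,0,0]},{"offset":[0,0,0],"delta_rot":[0,0,0]},{"offset":[0,0,0],"delta_rot":[0,0,0]},{"offset":[0,0,0],"delta_rot":[0,0,0]},{"offset":[0,0,0],"delta_rot":[0,0,0]},{"offset":[0,0,0],"delta_rot":[0,0,0]},{"offset":[0,0,0],"delta_rot":[0,0,0]},{"offset":[0,0,0],"delta_rot":[0,0,0]}], "hand": 1}}

```text
t: 16.88
ee_pos: [0.4391, 0.2155, 0.0596]
ee_rot: [-90.0, 0.0, -92.4]
contact_force: [0.4, -0.2, 0.3]
gripper_width: 0.997
```

>>> {"name": "step_arm", "arguments": {"series": [{"offset":[0,0,8],"delta_rot":[0,0,0]},{"offset":[0,0,22],"delta_rot":[0,0,0]},{"offset":[0,0,42],"delta_rot":[0,0,0]},{"offset":[0,0,65],"delta_rot":[0,0,0]},{"offset":[0,0,90],"delta_rot":[0,0,0]},{"offset":[0,0,115],"delta_rot":[0,0,0]},{"offset":[0,0,135],"delta_rot":[0,0,0]},{"offset":[0,-12,150],"delta_rot":[0,0,0]},{"offset":[0,-35,155],"delta_rot":[0,0,0]},{"offset":[0,-60,155],"delta_rot":[0,0,0]},{"offset":[0,-85,155],"delta_rot":[0,0,0]},{"offset":[0,-110,155],"delta_rot":[0,0,0]},{"offset":[0,-135,155],"delta_rot":[0,0,0]},{"offset":[0,-155,155],"delta_rot":[0,0,0]},{"offset":[0,-160,155],"delta_rot":[0,0,0]},{"offset":[0,-160,155],"delta_rot":[0,0,0]}]}}

```text
t: 18.22
ee_pos: [0.4392, 0.0546, 0.2152]
ee_rot: [-90.0, 0.0, -92.5]
contact_force: [1.0, -0.1, 0.1]
gripper_width: 1.0
```

```bash
python3 - <<'E'
from h import *
s=ctrl.sense(); print(s['t'],s['ee_pos'],s['contact_force'],s['gripper_width'])
d=grab('side','s12');t=grab('top','t12'); w=cloud(t)*1000
m=(abs(w[...,0]-441)<50)&(abs(w[...,1]-216)<45)&(w[...,2]>118)&(w[...,2]<150); p=w[m]
print(len(p),cv2.minAreaRect(p[:,:2].astype(np.float32)),np.median(p[:,2]))
q=p[p[:,2]<p[:,2].max()-7]; print(np.linalg.lstsq(np.c_[q[:,:2]-q[:,:2].mean(0),np.ones(len(q))],q[:,2],rcond=None)[0])
for y in (-105,-195,-240):
    g=w[(abs(w[...,1]-y)<14)&(w[...,2]>120)&(w[...,0]>540)&(w[...,0]<640)&(w[...,2]<150)]; print(y,g[:,0].min(),g[:,0].max(),np.median(g[:,2]))
img=np.hstack([cv2.resize(d['color'][80:360,150:390],(400,466)),cv2.resize(t['color'][110:290,120:450],(400,466))])
cv2.imwrite('pics/s12c.png',img[:,:,::-1])
E
```

```text
18.2167 [0.43923818 0.05464065 0.21521741] [ 0.95850642 -0.14700845  0.08255374] 0.9995051679201193
0 ((0.0, 0.0), (0.0, 0.0), 0.0) nan
  return _methods._mean(a, axis=axis, dtype=dtype,
  ret = ret.dtype.type(ret / rcount)
Traceback (most recent call last):
ValueError: zero-size array to reduction operation maximum which has no identity
```

```bash
python3 - <<'E'
from h import *
d=load('s12');t=load('t12')
img=np.hstack([cv2.resize(d['color'][80:360,150:390],(400,466)),cv2.resize(t['color'][110:290,120:450],(400,466))])
cv2.imwrite('pics/s12c.png',img[:,:,::-1])
E
```

```text
(no output)
```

View pics/s12c.png

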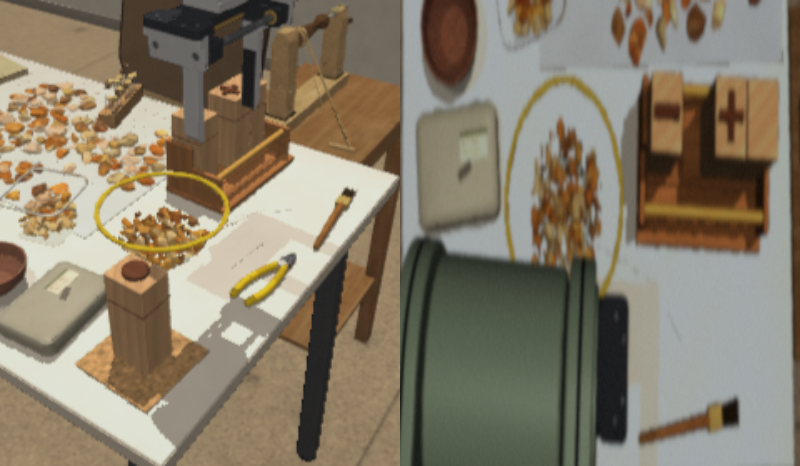

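The case stands upright mid-mat (left view, 140,310), and the arm blocks the top camera. I'll do one numeric check from the side view, then hand in.

```bash
python3 - <<'E'
from h import *
w=cloud(load('s12'))*1000
m=(abs(w[...,0]-441)<50)&(abs(w[...,1]-216)<45)
p=w[m&(w[...,2]>20)&(w[...,2]<150)]
for lo in (20,60,100):
    q=p[(p[:,2]>lo)&(p[:,2]<lo+25)]; print(lo,np.percentile(q[:,:2],[2,98],axis=0).round())
print('top',np.percentile(p[:,2],[90,99]).round(), 'mat',np.median(w[m&(w[...,2]<12)][:,2]))
wt=cloud(load('t12'))*1000
for y in (-105,-195,-240):
    g=wt[(abs(wt[...,1]-y)<14)&(wt[...,2]>120)&(wt[...,0]>540)&(wt[...,0]<640)&(wt[...,2]<150)]; print(y,g[:,0].min(),g[:,0].max(),np.median(g[:,2]))
hand_in()
E
```

```text
20 [[415. 197.]
 [468. 238.]]
60 [[415. 198.]
 [468. 238.]]
100 [[415. 197.]
 [467. 238.]]
top [131. 135.] mat 4.5664264385338855
-105 562.7887748187404 618.0479083703383 136.44297688724993
-195 558.820915949067 613.2549913697175 136.9843421855089
-240 556.368410650344 610.693274404928 136.29399247502872
the job is handed in; nothing more can be done
```

I tipped the disc case onto the front rail, where it leaned about 33°. I then took it by its sides, lifted it out, set it on the cork mat and handed the job in at about 18 s.

- **Disc case:** in the last side view it stands plumb, with the same x and y extents at three heights. Its centre is about (441, 217) mm against the mat's (441, 216) mm.
- **Other three cases:** they stand in the rack with top edges within about 1 mm of where they were at the start.
- **Robot:** it touches nothing.

**Disagreements:**
- The reported TCP did not match the stated fingertip position. The fingertips sat about 20 mm behind the reported TCP along the tool, where 17 mm ahead was stated. I corrected for this from the depth images.
- The last top view was blocked by the arm over the mat, so the final check of the disc case came from the side camera only.
- `hand_in` gave no verdict.

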